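# Rock the middle-size bushing out of its cradle

## Task

Three brass hex bushings are stuck in identical blue cradles; the order needs the middle one in size, judged by the width of its hexagonal head. Grip it by the head, rock it towards one black keeper and then towards the other until both have given way, then lift it out and finish holding it upright and still, just clear above its own cradle: its lower end a finger or two (about 2 to 3 cm) above the keepers' tops. Do not let go of it, and leave the other two bushings and the loose fittings on the bench where they are.

Things in the scene. Friction and masses are not known exactly. Their poses are not given: they have to be found in the camera images.
- bushing_32: The middle-size hex bushing, the one wanted, 0.2 to 0.37 kg. Brass, 104 mm tall, upright in its cradle; origin: centre of underside, z up. Foot taper dia 10 to 16 mm (z 0-12), collar dia 38 (z 12-19), neck dia 26 (z 19-66), hex head 32 mm across flats (z 66-104); a pair of flats faces +x/-x, the others at 60 degree steps.
- bushing_24: The small look-alike, stays in its cradle. Brass, 104 mm tall, upright in its cradle; origin: centre of underside, z up. Foot taper dia 10 to 16 mm (z 0-12), collar dia 38 (z 12-19), neck dia 26 (z 19-66), hex head 24 mm across flats (z 66-104); a pair of flats faces +x/-x, the others at 60 degree steps.
- bushing_40: The large look-alike, stays in its cradle. Brass, 104 mm tall, upright in its cradle; origin: centre of underside, z up. Foot taper dia 10 to 16 mm (z 0-12), collar dia 38 (z 12-19), neck dia 26 (z 19-66), hex head 40 mm across flats (z 66-104); a pair of flats faces +x/-x, the others at 60 degree steps.
- seat_32: Blue cradle, bolted down, holding bushing_32. Base 130 x 80 x 6 mm; origin: centre of underside, z up. The bushing stands 6 mm above the origin, foot in a pocket 8 mm deep, 19 wide: the pivot. Black steel keepers on the +x and -x sides (faces z 30-66, 34 mm wide) close on the neck and overhang the collar by 5 mm: a straight pull is blocked, so rock along the cradle's x.
- keeper_32_a (a joint): Slide of the keeper on the +x side of seat_32, m: 0 to 0.001 at the start, closed on the neck; grows as it is pushed outwards, stop at 0.009. Stiff (about 8 N), stays where pushed. The collar passes from 0.0055 on; leaning the bushing towards it by 0.15 rad gives 0.005 to 0.0075, by 0.18 rad 0.0075 to 0.009, 0.2 rad reaches the stop. Both must be pushed back to get the bushing out.
- keeper_32_b (a joint): Slide of the keeper on the -x side of seat_32, m: 0 to 0.001 at the start, closed on the neck; grows as it is pushed outwards, stop at 0.009. Stiff (about 8 N), stays where pushed. The collar passes from 0.0055 on; leaning the bushing towards it by 0.15 rad gives 0.005 to 0.0075, by 0.18 rad 0.0075 to 0.009, 0.2 rad reaches the stop. Both must be pushed back to get the bushing out.
- coupling: bystander: blue plastic pipe coupling standing upright, 50 mm diameter, 70 mm tall, origin at the centre of its underside
- elbow: bystander: white plastic pipe elbow standing on one end, 44 mm wide, 67 mm tall, side outlet reaching 38 mm along its +x, origin at the centre of its underside
- tee: bystander: small brass tee, body 70 x 26 x 26 mm along x, branch pointing up to 56 mm, origin at the centre of its underside
Things that resemble listed ones, but are neither listed nor needed, are in the scene too. Leave any orange or pink look-alike of the bushing_32 alone.

How it is judged:
By the outcome, as a careful person would: the job done as asked, in the order asked, and still so for the second after the job is handed in, while the arm keeps its last pose, push and grip.
It also fails if it takes over 54 s, if anything falls off the work surface, if the arm or the gripper's body presses on something with over 40 N, if the wrist force passes 120 N, or if a joint passes its speed limit or range.

## Robot

A 6-joint arm with a two-finger parallel gripper is mounted at the origin on the work surface. World frame = base frame: x ahead of the robot, y to its left, z up, the work surface at z = 0. Lengths are in m, angles in rad, forces in N, time in s.
With the tool pointing down it reaches from about 0.35 to 0.975 m from the base axis. Payload 4.9 kg.
Tool frame: the origin (TCP) lies at the very end of the fingers, on their centre line; the grasp point (between the pads) lies behind it (manip.grip_depth is the z of the grasp point in the tool frame, in m); z points along the fingers, y is the direction in which the jaws open and shut (so a half turn about z gives the same grasp; the last joint's range is limited). The gripper opens to 85 mm and grips with 20 to 120 N. Pads are 22 mm wide; open, the fingers measure 114 mm over their backs; the gripper's body (76 mm by 85 mm) begins 54 mm behind the grasp point. The pads swing forward as they close: fully open they stand 13 mm farther back than shut.
Start: joints at [-1.399, 0.053, 1.613, -0, 1.476, -0.119], TCP at [0.179, -0.599, 0.231] pointing down, gripper open.
Joint ranges: [-3.01, 3.01], [-1.01, 2.22], [0.06, 2.58], [-1.02, 4.17], [0.09, 2.62], [-3.14, 3.14]. Speed limits (rad/s): [2.57, 2.57, 3.14, 3.14, 3.14, 3.14].

## Interface

Orientations are given as a unit quaternion [w, x, y, z].
In Python, from plant import state, optics, manip, silhouettes, place_of gives the robot as it stands. The module is installed in compiled form; this text tells all that it offers.
- The arm moves only by the tool jog_arm, never from a script. Its argument "increments" is a list of rows, each an object with "slide": the shift along the tool's x, y, z in mm, a list of three; "rotation": the turn, a rotation vector about the tool's x, y, z in degrees, a list of three. A call has 1 to 20 rows; each row shifts and turns the commanded pose from where the row before left it, along the tool's axes as they then stand; what a row does not reach is not made up. A row lasts 1/12 s, in which the tool goes at most 41.7 mm and 7.16 degrees, less where a joint would pass 70% of its speed; a pose out of reach is approached as far as the arm can. A call with a gripper value outside its range is refused whole. "fingers" is the opening, from 0 (shut) to 1 (fully open), set as the call begins (left out, the last holds). The fingers move at their own pace and stop on an object; the grip force is fixed at half the most. Time passes only in rows, so rows that do not move let the fingers close. It gives the time, the measured TCP pose, the force and the opening at its end, in the units of the state.
- state(): the state, without advancing time (a new reading comes with each control period).
- optics.grab_frame(name): name is "scene" or "top"; returns a dict with "frame" (420x560x3 uint8, blue, green, red), "camera_matrix" (3x3 intrinsics, pixels), "R" (3x3) and "t" (3): a world point X has camera coordinates R X + t. Camera axes: x right, y down, z forward; pixel columns grow to the right and rows downward; lengths in m; the calibration is good to about 2 mm. A picture is of the moment at which its call begins. There is no depth.
- manip.job_done(): hands the job in, once; it reports no verdict.
Trained networks look in the newest picture that a camera, given by its name, has taken for a name from the list of things; names that differ only in an ending like _2 or _b are one class to them, and where a whole thing is asked for, a point or a joint stands for the part that bears it (a point fixed in the world has none). Each returns a list of dicts, best first, with "score" (0 to 1); they miss things now and then, are a little off and sometimes report something else, mostly with a low value. They report only what shows in the picture. A call takes as long as a camera call. They do not tell look-alikes from the thing itself.
- silhouettes(thing, camera): "mask" (420x560 bool, what is visible of it) and "bbox" ([left, top, right, bottom] in pixels, round what is visible of it).
- place_of(thing, camera): "uv" ([column, row] in pixels: a listed point, or the origin of a listed thing).
The state is a dict: "time": time; "joint_pos": joint angles; "joint_vel": joint speeds; "joint_efforts": joint torques, N m; "tool_pos": TCP position; "tool_rot": TCP orientation; "contact_force": force on the tool from outside, world axes, zero at the start; "ft_torque": the same for the moment, N m; "gripper_width": opening from 0.0 (shut) to 1.0 (fully open).
Only numpy, scipy, OpenCV 4.12 (cv2) and the standard library are available. Lean on these libraries where they do the work, as an engineer would, in place of code of your own. Each camera call takes 0.05 s, during which the arm holds its last target.

## Working session

There is one attempt and no reset: what is moved stays moved. The work goes in short steps, Python scripts to look and compute and a tool call to move; the robot and the scene stay as the last step left them, time stands still between calls to the robot, and variables do not carry over. Pictures are saved under pics/ and viewed, and the job is handed in when it is done.

Besides the shell and the picture viewer there is one more tool, called after "Emit:" by a JSON object that holds its "fn" and its "kwargs". jog_arm: Moves the arm, as the interface text tells. Its arguments: {"type":"object","properties":{"increments":{"type":"array","items":{"type":"object","properties":{"slide":{"type":"array","items":{"type":"number"}},"rotation":{"type":"array","items":{"type":"number"}}}}},"fingers":{"type":"number"}},"required":["increments"]}

```bash
mkdir -p pics
cat > h.py <<'E'
import numpy as np, cv2
from plant import state, optics, manip, silhouettes, place_of
def grab(n,f):
    d=optics.grab_frame(n); cv2.imwrite('pics/'+f,d['frame']); return d
def P(d): return d['camera_matrix']@np.c_[d['R'],np.array(d['t']).reshape(3,1)]
def tri(d1,u1,d2,u2):
    X=cv2.triangulatePoints(P(d1),P(d2),np.float64(u1).reshape(2,1),np.float64(u2).reshape(2,1)).ravel();return X[:3]/X[3]
def onz(d,uv,z):
    K=d['camera_matrix'];R=d['R'];t=np.array(d['t']).ravel()
    r=R.T@np.linalg.solve(K,[uv[0],uv[1],1]);c=-R.T@t
    return c+r*(z-c[2])/r[2]
def proj(d,X):
    p=P(d)@np.r_[X,1];return p[:2]/p[2]
E
python3 - <<'E'
from h import *
np.set_printoptions(precision=3,suppress=True)
s=state();print(s);print(manip.grip_depth)
for n in('scene','top'):
    d=grab(n,n+'0.png');print(n,d['camera_matrix'],d['R'],d['t'])
    for th in ('bushing_32','bushing_24','bushing_40','seat_32','keeper_32_a'):
        print(th,[(np.round(r['bbox']),round(r['score'],2)) for r in silhouettes(th,n)],[(np.round(r['uv'],1),round(r['score'],2)) for r in place_of(th,n)])
E
```

```text
{'time': 0.0, 'joint_pos': array([-1.399,  0.053,  1.614,  0.   ,  1.476, -0.119]), 'joint_vel': array([ 0.001,  0.001, -0.   ,  0.003, -0.001,  0.002]), 'joint_efforts': array([  0.003, -39.368, -37.018,  -0.   ,   0.007,   0.   ]), 'tool_pos': array([ 0.179, -0.598,  0.23 ]), 'tool_rot': array([-0.001,  0.989,  0.145, -0.   ]), 'contact_force': array([-0.584,  0.266,  0.24 ]), 'ft_torque': array([ 0.005,  0.002, -0.057]), 'gripper_width': 1.001879833843375}
-0.0187
scene [[517.076   0.    286.86 ]
 [  0.    517.076 203.071]
 [  0.      0.      1.   ]] [[ 0.072  0.997  0.   ]
 [ 0.769 -0.055 -0.637]
 [-0.636  0.046 -0.77 ]] [-0.141 -0.447  1.667]
bushing_32 [(array([314., 134., 329., 157.]), 0.81), (array([211., 180., 227., 217.]), 0.76), (array([160., 165., 179., 197.]), 0.71), (array([245., 150., 261., 172.]), 0.64), (array([205., 151., 227., 184.]), 0.57)] [(array([221.6, 215.8]), 0.8), (array([321.6, 166.7]), 0.64), (array([256.6, 182.3]), 0.56), (array([215.7, 183.5]), 0.56), (array([174.9, 196.9]), 0.53)]
bushing_24 [(array([314., 134., 329., 157.]), 0.81), (array([211., 180.,
[... 183 characters left out ...]
[321.6, 166.7]), 0.64), (array([256.6, 182.3]), 0.56), (array([215.7, 183.5]), 0.56), (array([174.9, 196.9]), 0.53)]
bushing_40 [(array([314., 134., 329., 157.]), 0.81), (array([211., 180., 227., 217.]), 0.76), (array([160., 165., 179., 197.]), 0.71), (array([245., 150., 261., 172.]), 0.64), (array([205., 151., 227., 184.]), 0.57)] [(array([221.6, 215.8]), 0.8), (array([321.6, 166.7]), 0.64), (array([256.6, 182.3]), 0.56), (array([215.7, 183.5]), 0.56), (array([174.9, 196.9]), 0.53)]
seat_32 [(array([239., 164., 271., 203.]), 0.68)] [(array([258.7, 182.2]), 0.72)]Traceback (most recent call last):
  File "<stdin>", line 7, in <module>
ValueError: it knows: bushing, coupling, elbow, seat, tee
```

Run:
```python
from h import *
np.set_printoptions(precision=3,suppress=True)
d=grab('top','top0.png');print(d['camera_matrix'],d['R'],d['t'])
for th in ('bushing','seat','coupling','elbow','tee'):
        print(th,[(np.round(r['bbox']),round(r['score'],2)) for r in silhouettes(th,'top')],[(np.round(r['uv'],1),round(r['score'],2)) for r in place_of(th,'top')])
a=cv2.imread('pics/scene0.png'); cv2.imwrite('pics/scene0z.png',cv2.resize(a[110:270,120:380],None,fx=3,fy=3,interpolation=cv2.INTER_CUBIC))
```

```text
[[417.049   0.    283.784]
 [  0.    417.049 209.024]
 [  0.      0.      1.   ]] [[-0.025 -0.999  0.027]
 [-0.989  0.02  -0.148]
 [ 0.147 -0.03  -0.989]] [0.09  0.602 0.78 ]
bushing [(array([204., 269., 228., 292.]), 0.92), (array([340., 190., 372., 217.]), 0.81), (array([305., 243., 327., 259.]), 0.79), (array([405., 220., 439., 239.]), 0.69), (array([352., 238., 379., 263.]), 0.69)] [(array([409.2, 233.3]), 0.81), (array([360.2, 251.8]), 0.75), (array([311. , 251.1]), 0.74), (array([223.6, 280. ]), 0.68), (array([347.4, 209.3]), 0.62)]
seat [(array([289., 219., 334., 290.]), 0.71)] [(array([310.9, 252.1]), 0.6)]
coupling [(array([242., 128., 270., 159.]), 0.57), (array([111., 262., 137., 300.]), 0.47)] [(array([254.7, 147.3]), 0.97)]
elbow [] [(array([374.9, 142.7]), 0.91), (array([223.7, 279.6]), 0.35)]
tee [(array([110., 262., 141., 298.]), 0.58)] [(array([127.8, 280.1]), 0.89)]
```

View pics/scene0.png

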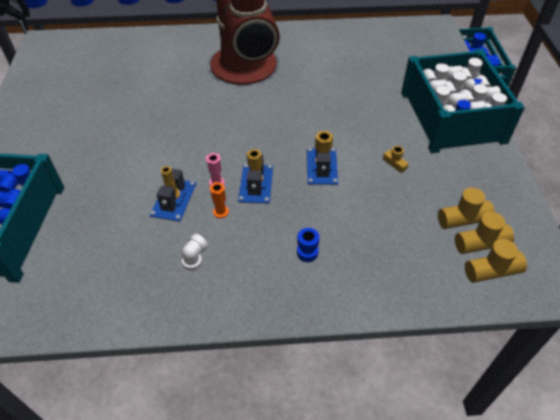

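View pics/scene0z.png

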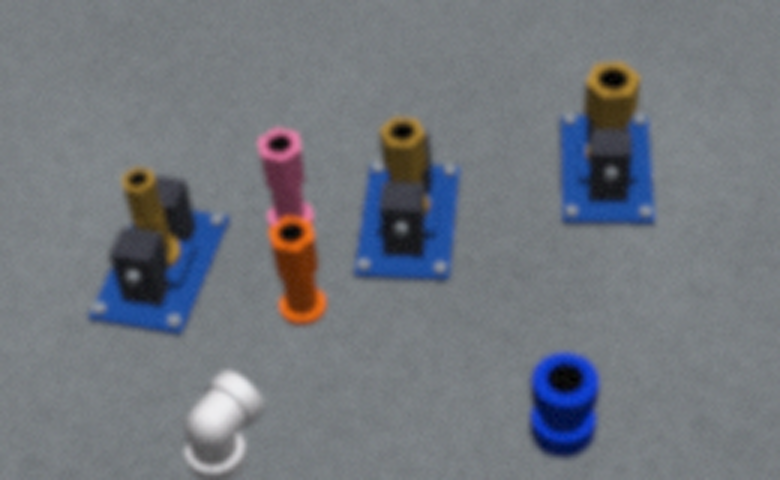

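View pics/top0.png

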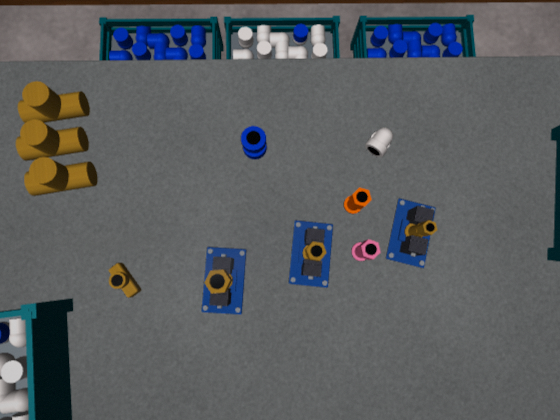

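Run:
```python
from h import *
a=cv2.imread('pics/scene0.png'); b=cv2.imread('pics/top0.png')
A=cv2.resize(a[140:210,225:285],None,fx=8,fy=8,interpolation=cv2.INTER_CUBIC)
B=cv2.resize(b[215:295,285:340],None,fx=7,fy=7,interpolation=cv2.INTER_CUBIC)
cv2.imwrite('pics/zs.png',A);cv2.imwrite('pics/zt.png',B)
```

```text
(no output)
```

View pics/zs.png

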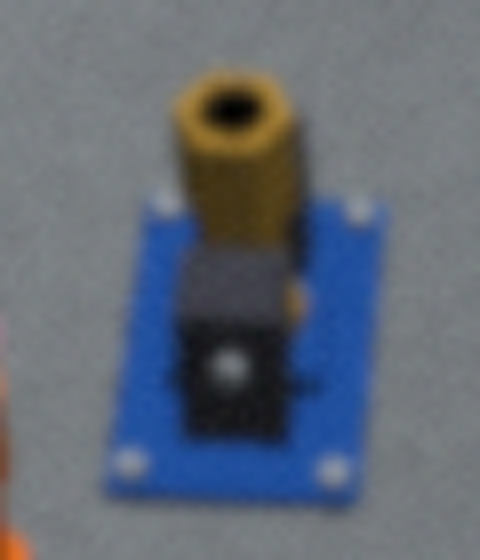

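View pics/zt.png

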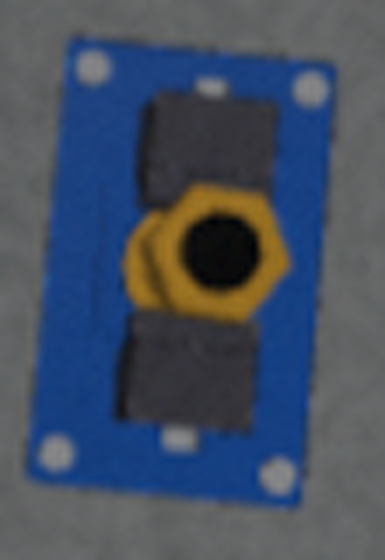

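```bash
cat >> h.py <<'E'
def ft(p): return (np.array(p)+.5)/7-.5+[285,215]
def fs(p): return (np.array(p)+.5)/8-.5+[225,140]
E
python3 - <<'E'
from h import *
np.set_printoptions(precision=4,suppress=True)
s=optics.grab_frame('scene');t=optics.grab_frame('top')
h=tri(s,fs((233,108)),t,ft((222,252)));print('head',h)
hs=onz(s,fs((233,108)),.11);ht=onz(t,ft((222,252)),.11);print(hs,ht)
T=[(93,68),(311,89),(276,476),(57,454)]; S=[(168,202),(359,211),(333,471),(130,463)]
# top order: TL,TR,BR,BL ; scene viewed from opposite side: rotate 180
S2=[S[2],S[3],S[0],S[1]]
c=[]
for a,b in zip(S2,T):
    X=tri(s,fs(a),t,ft(b));print(X,onz(s,fs(a),.008),onz(t,ft(b),.008));c.append(X)
ct=np.array([onz(t,ft(b),.008) for b in T]);cs=np.array([onz(s,fs(b),.008) for b in S2])
for c in(ct,cs):
    v=(c[0]+c[1]-c[2]-c[3])/2;w=(c[0]+c[3]-c[1]-c[2])/2;print(c.mean(0),np.linalg.norm(v),np.linalg.norm(w),np.degrees(np.arctan2(v[1],v[0])),np.degrees(np.arctan2(w[1],w[0])))
# other hexes
for z in s,t: print(-z['R'].T@z['t'])
st=state();from scipy.spatial.transform import Rotation as Ro
q=st['tool_rot'];print(Ro.from_quat(np.r_[q[1:],q[0]]).as_matrix(), st['tool_pos'])
E
```

```text
head [0.5178 0.0229 0.1108]
[0.517  0.0233 0.11  ] [0.5177 0.0221 0.11  ]
[0.5771 0.0476 0.0081] [0.577  0.0478 0.008 ] [0.5771 0.0473 0.008 ]
[ 0.5695 -0.016   0.0084] [ 0.5692 -0.0156  0.008 ] [ 0.5695 -0.0165  0.008 ]
[ 0.4581 -0.0015  0.0095] [ 0.4566 -0.0014  0.008 ] [ 0.458  -0.0019  0.008 ]
[0.4659 0.0613 0.0087] [0.4653 0.0615 0.008 ] [0.4658 0.0609 0.008 ]
[0.5176 0.0224 0.008 ] 0.11225788798274679 0.06379465141362516 -7.24122752940677 83.06876985123436
[0.517  0.0231 0.008 ] 0.11300973625484316 0.06369779525970401 -7.126483592103984 82.57361959427084
[1.4139 0.0394 0.9995]
[0.483  0.1013 0.8576]
[[ 0.958   0.2867  0.    ]
 [ 0.2867 -0.958   0.    ]
 [ 0.      0.     -1.    ]] [ 0.1792 -0.5987  0.2313]
```

Emit:
{"fn": "jog_arm", "kwargs": {"increments": [{"slide": [12, -12, 0]}, {"slide": [26, -26, 0]}, {"slide": [26, -26, 0]}, {"slide": [26, -26, 0]}, {"slide": [26, -26, 0]}, {"slide": [26, -26, 0]}, {"slide": [26, -26, 0]}, {"slide": [26, -26, 0]}, {"slide": [26, -26, 0]}, {"slide": [26, -26, 0]}, {"slide": [26, -26, 0]}, {"slide": [26, -26, 0]}, {"slide": [26, -26, 0]}, {"slide": [26, -26, 0]}, {"slide": [26, -26, 0]}, {"slide": [26, -26, 0]}, {"slide": [26, -26, 0]}, {"slide": [26, -26, 0]}, {"slide": [26, -26, 0]}, {"slide": [12, -12, 0]}], "fingers": 1}}

```text
invalid input
```

Emit:
{"fn": "jog_arm", "kwargs": {"increments": [{"rotation": [0, 0, -6]}, {"rotation": [0, 0, -6]}, {"rotation": [0, 0, -6]}, {"rotation": [0, 0, -6]}, {"rotation": [0, 0, -6]}, {"rotation": [0, 0, -6]}, {"rotation": [0, 0, -6]}, {"rotation": [0, 0, -6]}, {"rotation": [0, 0, -6]}, {"rotation": [0, 0, -6]}, {"rotation": [0, 0, -6]}, {}, {}, {}]}}

```text
invalid input
```

```bash
cat >> h.py <<'E'
from scipy.spatial.transform import Rotation as Ro
def tool():
    st=state();q=st['tool_rot'];return st,np.array(st['tool_pos']),Ro.from_quat(np.r_[q[1:],q[0]]).as_matrix()
E
python3 - <<'E'
from h import *
np.set_printoptions(precision=4,suppress=True)
st,p,R=tool();print(st);print(p,R)
print('yaw y',np.degrees(np.arctan2(R[1,1],R[0,1])))
print('to target xy z0.15 in tool mm',R.T@(np.array([.5173,.0226,.15])-p)*1e3)
grab('scene','s1.png');grab('top','t1.png')
E
```

```text
{'time': 1.15, 'joint_pos': array([-1.399 ,  0.0527,  1.6129,  0.    ,  1.476 , -0.119 ]), 'joint_vel': array([ 0.0008, -0.0013, -0.0005, -0.002 , -0.0023,  0.0009]), 'joint_efforts': array([ -0.0006, -39.3683, -37.0463,  -0.0001,   0.0006,  -0.    ]), 'tool_pos': array([ 0.1792, -0.5987,  0.2313]), 'tool_rot': array([-0.    ,  0.9894,  0.1449,  0.    ]), 'contact_force': array([0.1575, 0.1999, 0.5281]), 'ft_torque': array([ 0.0336,  0.0015, -0.0161]), 'gripper_width': 0.9988441505094632}
[ 0.1792 -0.5987  0.2313] [[ 0.958   0.2867  0.    ]
 [ 0.2867 -0.958   0.    ]
 [ 0.      0.     -1.    ]]
yaw y -73.33930282549306
to target xy z0.15 in tool mm [ 502.0489 -498.321    81.3022]
```

Emit:
{"fn": "jog_arm", "kwargs": {"increments": [{"slide": [12, -12, 0], "rotation": [0, 0, 0]}, {"slide": [26, -26, 0], "rotation": [0, 0, 0]}, {"slide": [26, -26, 0], "rotation": [0, 0, 0]}, {"slide": [26, -26, 0], "rotation": [0, 0, 0]}, {"slide": [26, -26, 0], "rotation": [0, 0, 0]}, {"slide": [26, -26, 0], "rotation": [0, 0, 0]}, {"slide": [26, -26, 0], "rotation": [0, 0, 0]}, {"slide": [26, -26, 0], "rotation": [0, 0, 0]}, {"slide": [26, -26, 0], "rotation": [0, 0, 0]}, {"slide": [26, -26, 0], "rotation": [0, 0, 0]}, {"slide": [26, -26, 0], "rotation": [0, 0, 0]}, {"slide": [26, -26, 0], "rotation": [0, 0, 0]}, {"slide": [26, -26, 0], "rotation": [0, 0, 0]}, {"slide": [26, -26, 0], "rotation": [0, 0, 0]}, {"slide": [26, -26, 0], "rotation": [0, 0, 0]}, {"slide": [26, -26, 0], "rotation": [0, 0, 0]}, {"slide": [26, -26, 0], "rotation": [0, 0, 0]}, {"slide": [26, -26, 0], "rotation": [0, 0, 0]}, {"slide": [26, -26, 0], "rotation": [0, 0, 0]}, {"slide": [12, -12, 0], "rotation": [0, 0, 0]}], "fingers": 1}}

```text
time: 2.92
tool_pos: [0.5106, 0.0171, 0.2315]
tool_rot: [-0.001, 0.989, 0.146, 0.001]
contact_force: [0.0, -0.1, 0.0]
gripper_width: 0.999
```

Emit:
{"fn": "jog_arm", "kwargs": {"increments": [{"slide": [0, 0, 0], "rotation": [0, 0, -6]}, {"slide": [0, 0, 0], "rotation": [0, 0, -6]}, {"slide": [0, 0, 0], "rotation": [0, 0, -6]}, {"slide": [0, 0, 0], "rotation": [0, 0, -6]}, {"slide": [0, 0, 0], "rotation": [0, 0, -6]}, {"slide": [0, 0, 0], "rotation": [0, 0, -6]}, {"slide": [0, 0, 0], "rotation": [0, 0, -6]}, {"slide": [0, 0, 0], "rotation": [0, 0, -6]}, {"slide": [0, 0, 0], "rotation": [0, 0, -6]}, {"slide": [0, 0, 0], "rotation": [0, 0, -6]}, {"slide": [0, 0, 0], "rotation": [0, 0, -6]}, {"slide": [0, 0, 0], "rotation": [0, 0, 0]}, {"slide": [0, 0, 0], "rotation": [0, 0, 0]}]}}

```text
time: 4.0
tool_pos: [0.5095, 0.0137, 0.2314]
tool_rot: [0.0, 0.752, 0.659, 0.0]
contact_force: [0.5, 0.8, -1.0]
gripper_width: 1.002
```

```bash
cat > m.py <<'E'
from h import *
np.set_printoptions(precision=4,suppress=True)
st,p,R=tool();print(st['time'],st['joint_pos'],st['contact_force'],st['ft_torque'],st['gripper_width']);print(p,R)
print('yaw y',np.degrees(np.arctan2(R[1,1],R[0,1])))
print('to target xy z0.15 in tool mm',R.T@(np.array([.5173,.0226,.15])-p)*1e3)
E
python3 m.py
python3 - <<'E'
from h import *
grab('scene','s1.png');grab('top','t1.png')
E
```

```text
4.0 [-0.1193 -0.2283  1.8763 -0.      1.4934  0.0115] [ 0.508   0.8266 -0.975 ] [ 0.0283  0.047  -0.019 ] 1.0016901110036234
[0.5095 0.0137 0.2314] [[ 0.1304  0.9915  0.0002]
 [ 0.9915 -0.1304 -0.    ]
 [-0.      0.0002 -1.    ]]
yaw y -7.491253095912003
to target xy z0.15 in tool mm [ 9.8877  6.5764 81.3809]
```

View pics/s1.png

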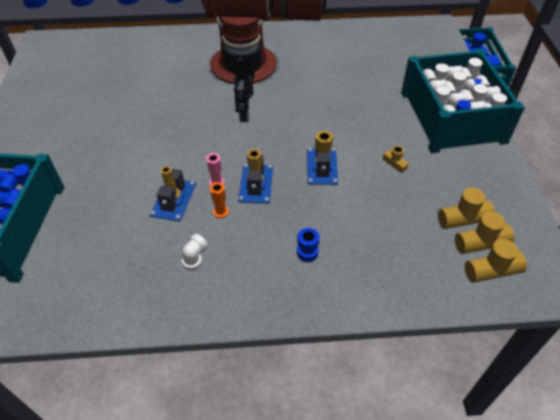

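View pics/t1.png

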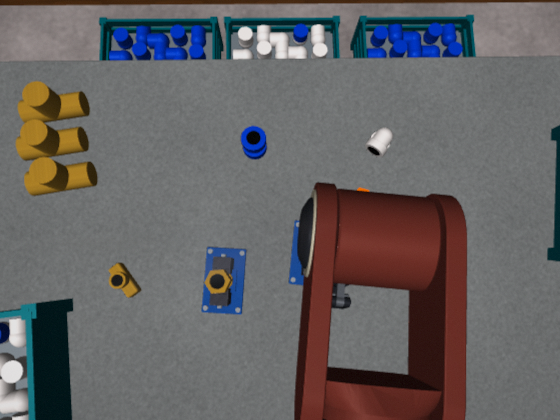

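Emit:
{"fn": "jog_arm", "kwargs": {"increments": [{"slide": [5, 3.3, 10], "rotation": [0, 0, -0.3]}, {"slide": [5, 3.3, 20], "rotation": [0, 0, 0]}, {"slide": [0, 0, 20], "rotation": [0, 0, 0]}, {"slide": [0, 0, 20], "rotation": [0, 0, 0]}, {"slide": [0, 0, 11], "rotation": [0, 0, 0]}, {"slide": [0, 0, 0], "rotation": [0, 0, 0]}, {"slide": [0, 0, 0], "rotation": [0, 0, 0]}]}}

```text
time: 4.68
tool_pos: [0.517, 0.0229, 0.1496]
tool_rot: [-0.001, 0.749, 0.662, -0.0]
contact_force: [0.2, -0.6, -0.1]
gripper_width: 1.0
```

```bash
python3 m.py
python3 - <<'E'
from h import *
d=grab('scene','s2.png');a=d['frame'].copy()
st,p,R=tool();print(proj(d,p),proj(d,[.5173,.0226,.110]))
A=cv2.resize(a[80:210,200:320],None,fx=4.5,fy=4.5,interpolation=cv2.INTER_CUBIC);cv2.imwrite('pics/s2z.png',A)
t=grab('top','t2.png')['frame'];cv2.imwrite('pics/t2z.png',cv2.resize(t[180:320,260:420],None,fx=4,fy=4,interpolation=cv2.INTER_CUBIC))
E
```

```text
4.6833 [-0.0996 -0.1411  1.9398  0.0001  1.3444  0.0235] [ 0.2251 -0.5612 -0.0692] [-0.066  -0.0475 -0.0532] 1.000012285172332
[0.517  0.0229 0.1496] [[ 0.1228  0.9924 -0.0015]
 [ 0.9924 -0.1228  0.0002]
 [ 0.     -0.0015 -1.    ]]
yaw y -7.052764570706992
to target xy z0.15 in tool mm [-0.2949  0.3855 -0.3736]
[252.63763018 140.96895505] [253.39908998 153.15107372]
```

View pics/s2z.png

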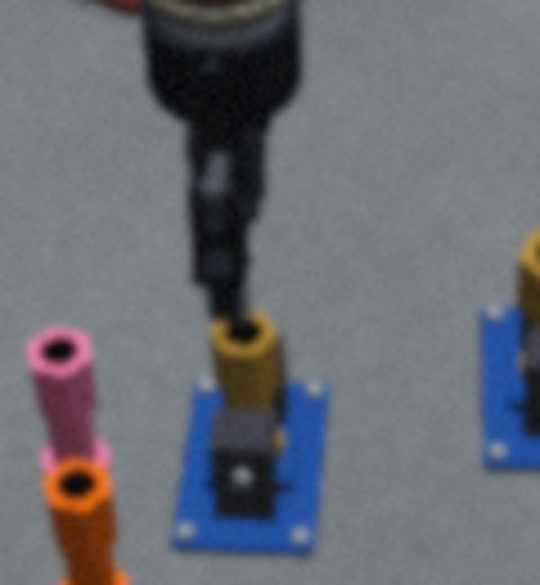

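View pics/t2z.png

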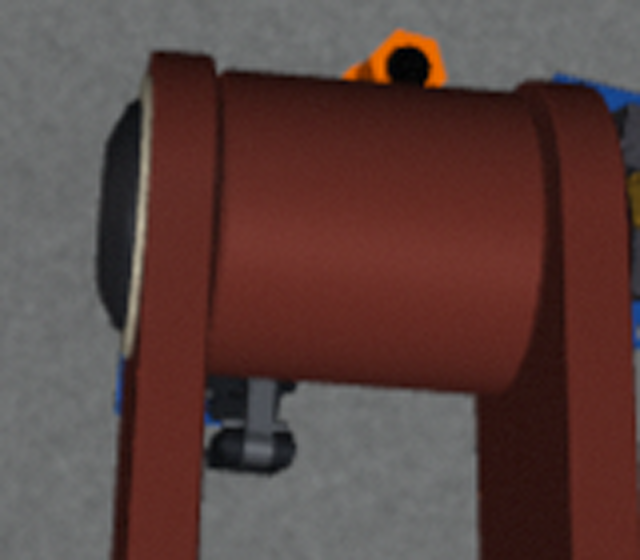

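Run:
```python
from h import *
s=optics.grab_frame('scene');t=optics.grab_frame('top')
print(tri(s,fs((180,319)),t,ft((277,100))),tri(s,fs((289,321)),t,ft((155,92))))
X=tri(s,fs((233,108)),t,ft((222,252)));print(X)
```

```text
[0.56098764 0.0024911  0.0649332 ] [0.56393783 0.03567058 0.06459952]
[0.51775469 0.02288847 0.11077799]
```

Emit:
{"fn": "jog_arm", "kwargs": {"increments": [{"slide": [0, 0, 10], "rotation": [0, 0, 0]}, {"slide": [0, 0, 10], "rotation": [0, 0, 0]}, {"slide": [0, 0, 10], "rotation": [0, 0, 0]}, {"slide": [0, 0, 10], "rotation": [0, 0, 0]}, {"slide": [0, 0, 10], "rotation": [0, 0, 0]}, {"slide": [0, 0, 5], "rotation": [0, 0, 0]}, {"slide": [0, 0, 5], "rotation": [0, 0, 0]}, {"slide": [0, 0, 0], "rotation": [0, 0, 0]}, {"slide": [0, 0, 0], "rotation": [0, 0, 0]}]}}

```text
time: 5.63
tool_pos: [0.5173, 0.0227, 0.0901]
tool_rot: [-0.0, 0.749, 0.662, -0.0]
contact_force: [0.4, 0.7, 0.1]
gripper_width: 0.997
```

Emit:
{"fn": "jog_arm", "kwargs": {"increments": [{"slide": [0, 0, 4], "rotation": [0, 0, 0]}, {"slide": [0, 0, 4], "rotation": [0, 0, 0]}, {"slide": [0, 0, 4], "rotation": [0, 0, 0]}, {"slide": [0, 0, 0], "rotation": [0, 0, 0]}, {"slide": [0, 0, 0], "rotation": [0, 0, 0]}]}}

```text
time: 6.05
tool_pos: [0.517, 0.0228, 0.0779]
tool_rot: [-0.0, 0.749, 0.662, -0.0]
contact_force: [0.1, 0.1, 0.1]
gripper_width: 0.998
```

```bash
python3 m.py
python3 - <<'E'
from h import *
d=grab('scene','s3.png');a=d['frame'].copy()
A=cv2.resize(a[90:210,200:310],None,fx=5,fy=5,interpolation=cv2.INTER_CUBIC);cv2.imwrite('pics/s3z.png',A)
E
```

```text
6.05 [-0.0998 -0.0555  1.9898  0.      1.208   0.023 ] [0.1198 0.1269 0.1469] [0.0578 0.0078 0.0437] 0.9982356866314217
[0.517  0.0228 0.0779] [[ 0.1226  0.9925 -0.0007]
 [ 0.9925 -0.1226  0.0001]
 [-0.     -0.0007 -1.    ]]
yaw y -7.039466123322683
to target xy z0.15 in tool mm [ -0.1469   0.2544 -72.0608]
```

View pics/s3z.png

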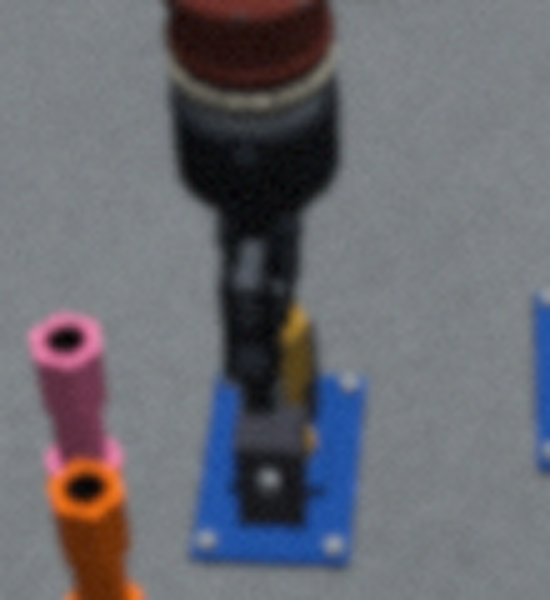

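Run:
```python
from h import *
d=optics.grab_frame('scene');st,p,R=tool()
for w in (.042,.055):
  for b in (0,.013,.04): print(w,b,(proj(d,p+R@[0,w,-b])-[200,90])*5)
  for b in (0,.013): print('edges',(proj(d,p+R@[.011,w,-b])-[200,90])*5,(proj(d,p+R@[-.011,w,-b])-[200,90])*5)
print('keeper outer top',(proj(d,np.array([.5625,.019,.066]))-[200,90])*5)
```

```text
0.042 0 [262.52026259 423.67428856]
0.042 0.013 [261.14223386 405.28157517]
0.042 0.04 [258.20796541 366.1175451 ]
edges [285.15907904 424.53212019] [239.89432438 422.81694492]
edges [283.96322909 406.14104831] [238.33432514 404.4225949 ]
0.055 0 [259.99630347 443.51916238]
0.055 0.013 [258.58854487 425.16413285]
0.055 0.04 [255.59046858 386.07378109]
edges [282.78508733 444.38838924] [237.22056943 442.65043328]
edges [281.56193895 426.03511562] [235.62841306 424.29365288]
keeper outer top [266.91576921 446.01867242]
```

Emit:
{"fn": "jog_arm", "kwargs": {"increments": [{"slide": [1.5, 0, 0], "rotation": [0, 0, 0]}, {"slide": [0, 0, 0], "rotation": [0, 0, 0]}]}}

```text
time: 6.32
tool_pos: [0.5176, 0.0244, 0.0785]
tool_rot: [0.0, 0.749, 0.662, 0.0]
contact_force: [1.0, -0.4, 1.4]
gripper_width: 1.001
```

Emit:
{"fn": "jog_arm", "kwargs": {"increments": [{"slide": [0, 0, 0], "rotation": [0, 0, 0]}, {"slide": [0, 0, 0], "rotation": [0, 0, 0]}, {"slide": [0, 0, 0], "rotation": [0, 0, 0]}, {"slide": [0, 0, 0], "rotation": [0, 0, 0]}, {"slide": [0, 0, 0], "rotation": [0, 0, 0]}, {"slide": [0, 0, 0], "rotation": [0, 0, 0]}, {"slide": [0, 0, 0], "rotation": [0, 0, 0]}, {"slide": [0, 0, 0], "rotation": [0, 0, 0]}, {"slide": [0, 0, 0], "rotation": [0, 0, 0]}, {"slide": [0, 0, 0], "rotation": [0, 0, 0]}, {"slide": [0, 0, 0], "rotation": [0, 0, 0]}, {"slide": [0, 0, 0], "rotation": [0, 0, 0]}], "fingers": 0}}

```text
time: 7.32
tool_pos: [0.5182, 0.0242, 0.0788]
tool_rot: [0.001, 0.749, 0.662, 0.001]
contact_force: [4.9, 0.0, 1.3]
gripper_width: 0.37
```

```bash
python3 m.py
python3 - <<'E'
from h import *
d=grab('scene','s4.png');a=d['frame'].copy()
A=cv2.resize(a[90:210,200:310],None,fx=5,fy=5,interpolation=cv2.INTER_CUBIC);cv2.imwrite('pics/s4z.png',A)
E
```

```text
7.3167 [-0.0969 -0.0554  1.9881  0.0002  1.2069  0.026 ] [4.889  0.0232 1.3475] [ 0.0434 -0.9862  0.0155] 0.37039044487979617
[0.5182 0.0242 0.0788] [[ 0.1226  0.9925  0.002 ]
 [ 0.9925 -0.1226  0.    ]
 [ 0.0002  0.0019 -1.    ]]
yaw y -7.041453841178326
to target xy z0.15 in tool mm [ -1.729   -0.5637 -71.1948]
```

View pics/s4z.png

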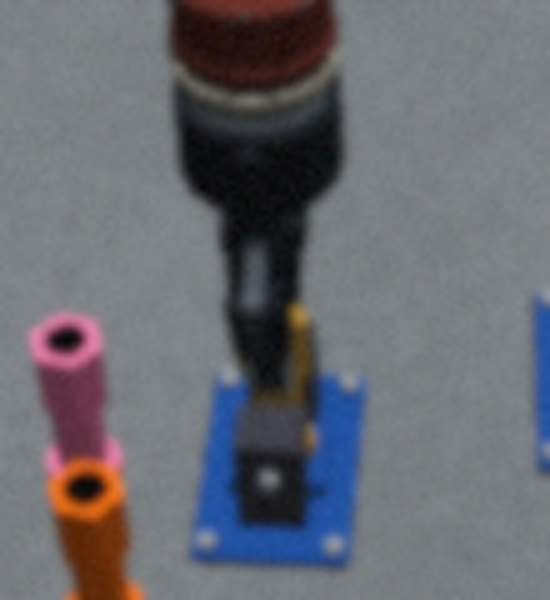

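Emit:
{"fn": "jog_arm", "kwargs": {"increments": [{"slide": [0, 1.2, -0.05], "rotation": [1, 0, 0]}, {"slide": [0, 1.2, -0.05], "rotation": [1, 0, 0]}, {"slide": [0, 1.2, -0.05], "rotation": [1, 0, 0]}, {"slide": [0, 1.2, -0.05], "rotation": [1, 0, 0]}, {"slide": [0, 1.2, -0.05], "rotation": [1, 0, 0]}, {"slide": [0, 0, 0], "rotation": [0, 0, 0]}, {"slide": [0, 0, 0], "rotation": [0, 0, 0]}]}}

```text
time: 7.95
tool_pos: [0.5227, 0.0235, 0.0787]
tool_rot: [-0.034, 0.748, 0.662, -0.031]
contact_force: [-1.3, 0.8, 7.7]
gripper_width: 0.37
```

```bash
cat > m2.py <<'E'
from h import *
np.set_printoptions(precision=4,suppress=True)
st,p,R=tool();print(st['time'],st['contact_force'],st['ft_torque'],st['gripper_width']);print(p,'zaxis',R[:,2])
print('yaw y',np.degrees(np.arctan2(R[1,1],R[0,1])),'lean',np.degrees(np.arctan2(R[2,1],-R[2,2])),'other',np.degrees(np.arctan2(R[2,0],-R[2,2])))
print('foot est',p+R@[0,0,.0725])
E
python3 m2.py
```

```text
7.95 [-1.3259  0.754   7.7471] [0.0598 0.1493 0.0079] 0.36983399293981645
[0.5227 0.0235 0.0787] zaxis [-0.0914  0.0109 -0.9958]
yaw y -7.033374799310618 lean -5.283551139078467 other -0.021392428263230227
foot est [0.5161 0.0243 0.0065]
```

Emit:
{"fn": "jog_arm", "kwargs": {"increments": [{"slide": [0, 1.2, -0.2], "rotation": [1, 0, 0]}, {"slide": [0, 1.2, -0.2], "rotation": [1, 0, 0]}, {"slide": [0, 1.2, -0.2], "rotation": [1, 0, 0]}, {"slide": [0, 1.2, -0.2], "rotation": [1, 0, 0]}, {"slide": [0, 1.2, -0.2], "rotation": [1, 0, 0]}, {"slide": [0, 0, 0], "rotation": [0, 0, 0]}, {"slide": [0, 0, 0], "rotation": [0, 0, 0]}]}}

```text
time: 8.53
tool_pos: [0.5276, 0.0229, 0.0782]
tool_rot: [-0.068, 0.746, 0.66, -0.06]
contact_force: [-2.6, 0.1, 5.3]
gripper_width: 0.366
```

```bash
python3 m2.py;  python3 - <<'E'
from h import *
d=grab('scene','s5.png');a=d['frame'].copy()
A=cv2.resize(a[90:210,200:310],None,fx=5,fy=5,interpolation=cv2.INTER_CUBIC);cv2.imwrite('pics/s5z.png',A)
E
```

```text
8.5333 [-2.6055  0.0634  5.2666] [ 0.0556  0.4226 -0.0223] 0.3655343529542836
[0.5276 0.0229 0.0782] zaxis [-0.1799  0.0217 -0.9834]
yaw y -7.033014842914932 lean -10.441165269082884 other -0.028918424438415854
foot est [0.5146 0.0244 0.0069]
```

View pics/s5z.png

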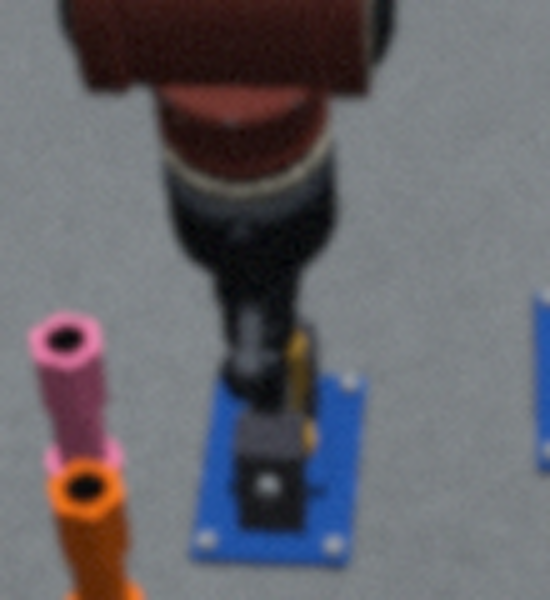

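Emit:
{"fn": "jog_arm", "kwargs": {"increments": [{"slide": [0, 1.6, -0.1], "rotation": [0.5, 0, 0]}, {"slide": [0, 1.4, -0.1], "rotation": [0.5, 0, 0]}, {"slide": [0, 0, 0], "rotation": [0, 0, 0]}, {"slide": [0, 0, 0], "rotation": [0, 0, 0]}]}}

```text
time: 8.92
tool_pos: [0.5293, 0.0226, 0.078]
tool_rot: [-0.076, 0.745, 0.659, -0.067]
contact_force: [-5.6, 0.6, 9.3]
gripper_width: 0.371
```

```bash
python3 m2.py;  python3 - <<'E'
from h import *
d=grab('scene','s6.png')
A=[cv2.cvtColor(cv2.imread(f'pics/{n}.png'),cv2.COLOR_BGR2GRAY).astype(np.float32) for n in('s4','s5','s6')]
print([proj(d,[.5625+e,.019,.045]) for e in(0,.005)])
y0,y1,x0,x1=171,201,244,264
def best(a,b):
    # subpixel shift via upsampled template match
    T=cv2.resize(a[y0:y1,x0:x1],None,fx=10,fy=10,interpolation=cv2.INTER_CUBIC)
    # front face + bolt only
    T=T[40:270]
    I=cv2.resize(b[y0-6:y1+6,x0-6:x1+6],None,fx=10,fy=10,interpolation=cv2.INTER_CUBIC)
    r=cv2.matchTemplate(I,T,cv2.TM_CCOEFF_NORMED);_,m,_,l=cv2.minMaxLoc(r);return l[0]/10-6,l[1]/10-6-4,m
print(best(A[0],A[1]),best(A[0],A[2]))
a=d['frame'];cv2.imwrite('pics/s6z.png',cv2.resize(a[90:210,200:310],None,fx=5,fy=5,interpolation=cv2.INTER_CUBIC))
cv2.imwrite('pics/k.png',np.hstack([cv2.resize(cv2.imread(f'pics/{n}.png')[165:205,240:275],None,fx=7,fy=7,interpolation=cv2.INTER_CUBIC) for n in('s4','s5','s6')]))
E
```

```text
8.9167 [-5.5925  0.6077  9.3444] [ 0.0634  1.1909 -0.0042] 0.37064682549912104
[0.5293 0.0226 0.078 ] zaxis [-0.2004  0.0239 -0.9794]
yaw y -7.028862207172379 lean -11.642207498705115 other -0.045178903153188156
foot est [0.5148 0.0243 0.007 ]
[array([253.80561971, 184.93186873]), array([253.8686435 , 186.44783136])]
(-0.20000000000000018, 1.0999999999999996, 0.9840167760848999) (-0.20000000000000018, 1.5999999999999996, 0.9782204031944275)
```

View pics/k.png

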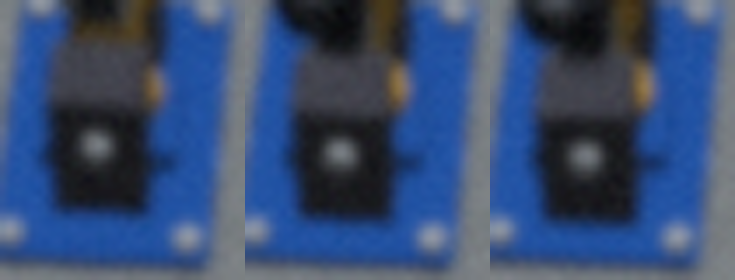

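Emit:
{"fn": "jog_arm", "kwargs": {"increments": [{"slide": [0, 1.2, -0.3], "rotation": [0.3, 0, 0]}, {"slide": [0, 1.2, -0.3], "rotation": [0.2, 0, 0]}, {"slide": [0, 0, 0], "rotation": [0, 0, 0]}, {"slide": [0, 0, 0], "rotation": [0, 0, 0]}]}}

```text
time: 9.3
tool_pos: [0.5304, 0.0224, 0.0778]
tool_rot: [-0.08, 0.745, 0.659, -0.072]
contact_force: [-8.0, 0.8, 10.4]
gripper_width: 0.368
```

```bash
python3 m2.py
cat > kb.py <<'E'
from h import *
import sys
# centroid of the bolt on the +x keeper's face and face-bottom edge, relative frames
def meas(n):
    g=cv2.cvtColor(cv2.imread(f'pics/{n}.png'),cv2.COLOR_BGR2GRAY).astype(np.float32)
    w=g[180:193,248:259];w=np.clip(w-70,0,None)
    yy,xx=np.mgrid[180:193,248:259];c=(xx*w).sum()/w.sum(),(yy*w).sum()/w.sum()
    b=cv2.imread(f'pics/{n}.png')[185:202,249:258,0].astype(float).mean(1)
    lo=b[:8].min() if 0 else b[6:12].min(); hi=b.max(); th=(lo+hi)/2
    i=[k for k in range(8,16) if b[k]<th<=b[k+1]]
    e=185+i[0]+(th-b[i[0]])/(b[i[0]+1]-b[i[0]]) if i else None
    return c,e
for n in sys.argv[1:]: print(n,meas(n))
E
python3 - <<'E'
from h import *
grab('scene','s7.png')
E
python3 kb.py scene0 s3 s4 s5 s6 s7
```

```text
9.3 [-7.9801  0.8383 10.3681] [0.1125 1.8869 0.0908] 0.3675190393645703
[0.5304 0.0224 0.0778] zaxis [-0.2123  0.0251 -0.9769]
yaw y -7.023439518813492 lean -12.344372064134236 other -0.06169279508177541
foot est [0.515  0.0242 0.007 ]
scene0 ((np.float64(253.3917910447761), np.float64(185.15671641791045)), np.float64(194.65479115479116))
s3 ((np.float64(253.3961038961039), np.float64(185.19480519480518)), np.float64(194.62529832935562))
s4 ((np.float64(253.36858974358975), np.float64(185.22756410256412)), np.float64(194.65222482435598))
s5 ((np.float64(253.24698795180723), np.float64(186.32530120481928)), np.float64(195.8341836734694))
s6 ((np.float64(253.25951557093427), np.float64(186.86851211072664)), np.float64(196.31558441558442))
s7 ((np.float64(253.30113636363637), np.float64(187.19886363636363)), np.float64(196.53966346153845))
```

Emit:
{"fn": "jog_arm", "kwargs": {"increments": [{"slide": [0, 1.5, -0.3], "rotation": [0.3, 0, 0]}, {"slide": [0, 1.5, -0.3], "rotation": [0.2, 0, 0]}, {"slide": [0, 0, 0], "rotation": [0, 0, 0]}, {"slide": [0, 0, 0], "rotation": [0, 0, 0]}]}}

```text
time: 9.68
tool_pos: [0.5321, 0.0221, 0.0776]
tool_rot: [-0.085, 0.744, 0.658, -0.076]
contact_force: [-12.3, 0.6, 12.1]
gripper_width: 0.369
```

```bash
python3 m2.py
python3 - <<'E'
from h import *
grab('scene','s8.png')
E
python3 kb.py s7 s8
```

```text
9.6833 [-12.2686   0.6051  12.0818] [0.1012 2.6164 0.0096] 0.36862925101598093
[0.5321 0.0221 0.0776] zaxis [-0.2244  0.0263 -0.9741]
yaw y -7.023798197586363 lean -13.057952313721263 other -0.07382383936687235
foot est [0.5159 0.024  0.0069]
s7 ((np.float64(253.30113636363637), np.float64(187.19886363636363)), np.float64(196.53966346153845))
s8 ((np.float64(253.11141304347825), np.float64(187.64673913043478)), np.float64(197.02328767123288))
```

Emit:
{"fn": "jog_arm", "kwargs": {"increments": [{"slide": [0, -1.7, 0.1], "rotation": [-1, 0, 0]}, {"slide": [0, -1.7, 0.1], "rotation": [-1, 0, 0]}, {"slide": [0, -1.7, 0.1], "rotation": [-1, 0, 0]}, {"slide": [0, -1.7, 0.1], "rotation": [-1, 0, 0]}, {"slide": [0, -1.7, 0.1], "rotation": [-1, 0, 0]}, {"slide": [0, -1.7, 0.1], "rotation": [-1, 0, 0]}, {"slide": [0, -1.7, 0.1], "rotation": [-1, 0, 0]}, {"slide": [0, -1.7, 0.1], "rotation": [-1, 0, 0]}, {"slide": [0, -1.7, 0.1], "rotation": [-1, 0, 0]}, {"slide": [0, -1.7, 0.1], "rotation": [-1, 0, 0]}, {"slide": [0, -1.7, 0.1], "rotation": [-1, 0, 0]}, {"slide": [0, -1.7, 0.1], "rotation": [-1, 0, 0]}, {"slide": [0, 0, 0], "rotation": [0, 0, 0]}, {"slide": [0, 0, 0], "rotation": [0, 0, 0]}]}}

```text
time: 10.9
tool_pos: [0.518, 0.0241, 0.0791]
tool_rot: [0.001, 0.749, 0.662, 0.001]
contact_force: [5.1, 0.3, -4.0]
gripper_width: 0.37
```

```bash
python3 m2.py
python3 - <<'E'
from h import *
d=grab('scene','s9.png');a=d['frame'].copy()
A=cv2.resize(a[90:210,200:310],None,fx=5,fy=5,interpolation=cv2.INTER_CUBIC);cv2.imwrite('pics/s9z.png',A)
E
python3 kb.py s8 s9
```

```text
10.9 [ 5.1207  0.2668 -3.9572] [-0.069  -0.93    0.0135] 0.36989096734767196
[0.518  0.0241 0.0791] zaxis [ 0.0022 -0.0002 -1.    ]
yaw y -7.044592035859078 lean 0.12723761643702103 other 0.002100904714260912
foot est [0.5182 0.0241 0.0066]
s8 ((np.float64(253.11141304347825), np.float64(187.64673913043478)), np.float64(197.02328767123288))
s9 ((np.float64(253.0281690140845), np.float64(187.61408450704226)), np.float64(197.0640668523677))
```

View pics/s9z.png

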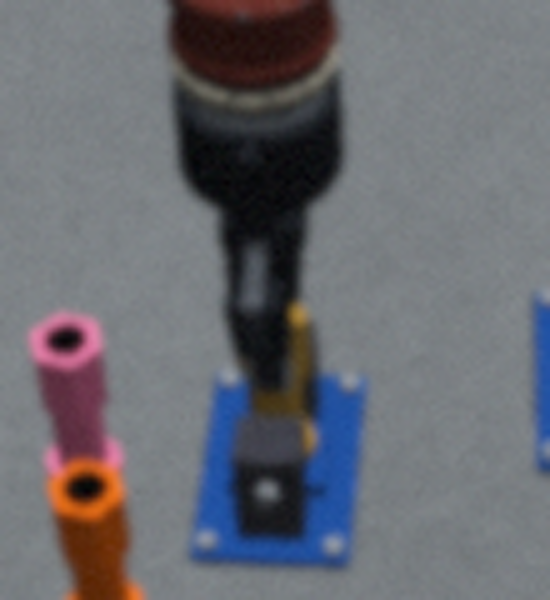

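Emit:
{"fn": "jog_arm", "kwargs": {"increments": [{"slide": [0, -1.5, -0.1], "rotation": [-1, 0, 0]}, {"slide": [0, -1.5, -0.1], "rotation": [-1, 0, 0]}, {"slide": [0, -1.5, -0.1], "rotation": [-1, 0, 0]}, {"slide": [0, -1.5, -0.1], "rotation": [-1, 0, 0]}, {"slide": [0, -1.5, -0.1], "rotation": [-1, 0, 0]}, {"slide": [0, -1.5, -0.1], "rotation": [-1, 0, 0]}, {"slide": [0, -1.5, -0.1], "rotation": [-1, 0, 0]}, {"slide": [0, -1.5, -0.1], "rotation": [-1, 0, 0]}, {"slide": [0, -1.5, -0.1], "rotation": [-1, 0, 0]}, {"slide": [0, 0, 0], "rotation": [0, 0, 0]}, {"slide": [0, 0, 0], "rotation": [0, 0, 0]}]}}

```text
time: 11.87
tool_pos: [0.5068, 0.0256, 0.081]
tool_rot: [0.062, 0.747, 0.66, 0.055]
contact_force: [9.8, -0.8, -2.0]
gripper_width: 0.367
```

```bash
python3 m2.py
python3 - <<'E'
from h import *
d=grab('scene','s10.png');a=d['frame'].copy()
A=cv2.resize(a[80:210,200:310],None,fx=4.5,fy=4.5,interpolation=cv2.INTER_CUBIC)
t=grab('top','t10.png')['frame'];B=cv2.resize(t[200:300,270:350],None,fx=5.5,fy=5.85,interpolation=cv2.INTER_CUBIC)[:585]
A=A[:585,:];cv2.imwrite('pics/s10z.png',A);cv2.imwrite('pics/t10z.png',B)
E
```

```text
11.8667 [ 9.8239 -0.8274 -1.9822] [-0.1342 -1.5222  0.0191] 0.3670760788319246
[0.5068 0.0256 0.081 ] zaxis [ 0.1631 -0.0199 -0.9864]
yaw y -7.049187580767785 lean 9.459370927905967 other 0.015180150882957726
foot est [0.5187 0.0241 0.0095]
```

View pics/s10z.png

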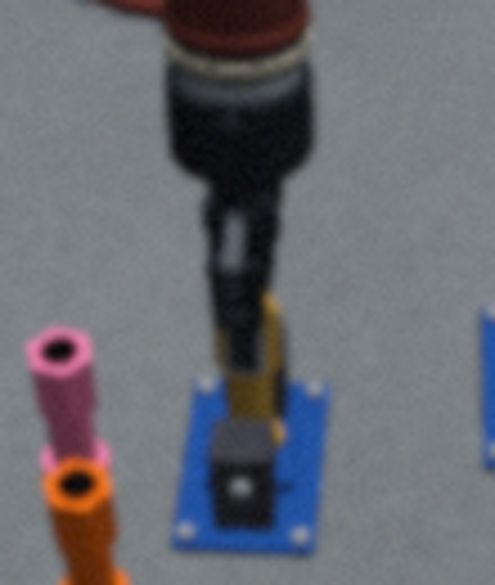

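View pics/t10z.png

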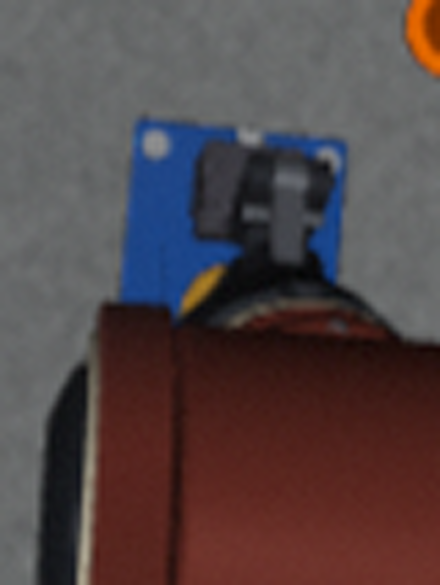

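Emit:
{"fn": "jog_arm", "kwargs": {"increments": [{"slide": [0, -1.2, 0.6], "rotation": [-0.6, 0, 0]}, {"slide": [0, -1.2, 0.6], "rotation": [-0.6, 0, 0]}, {"slide": [0, -1.2, 0.5], "rotation": [-0.6, 0, 0]}, {"slide": [0, -1.2, 0.3], "rotation": [-0.6, 0, 0]}, {"slide": [0, 0, 0], "rotation": [0, 0, 0]}, {"slide": [0, 0, 0], "rotation": [0, 0, 0]}]}}

```text
time: 12.47
tool_pos: [0.5058, 0.0257, 0.0814]
tool_rot: [0.08, 0.745, 0.658, 0.071]
contact_force: [12.4, -0.9, 2.5]
gripper_width: 0.368
```

```bash
python3 m2.py
```

```text
12.4667 [12.4015 -0.8929  2.4516] [-0.1588 -2.2396 -0.0088] 0.3675818298772179
[0.5058 0.0257 0.0814] zaxis [ 0.2119 -0.0258 -0.977 ]
yaw y -7.05844795867479 lean 12.325114397341785 other 0.026613485900441332
foot est [0.5212 0.0238 0.0106]
```

Emit:
{"fn": "jog_arm", "kwargs": {"increments": [{"slide": [0, -1.5, 0.5], "rotation": [-0.2, 0, 0]}, {"slide": [0, -1.5, 0.5], "rotation": [-0.2, 0, 0]}, {"slide": [0, 0, 0], "rotation": [0, 0, 0]}, {"slide": [0, 0, 0], "rotation": [0, 0, 0]}, {"slide": [0, 0, 0], "rotation": [0, 0, 0]}]}}

```text
time: 12.88
tool_pos: [0.5054, 0.0258, 0.0816]
tool_rot: [0.085, 0.744, 0.658, 0.076]
contact_force: [16.8, -1.6, 3.8]
gripper_width: 0.366
```

```bash
python3 m2.py;python3 - <<'E'
from h import *
d=grab('scene','s11.png');a=d['frame'].copy()
A=cv2.resize(a[80:210,200:310],None,fx=4.5,fy=4.5,interpolation=cv2.INTER_CUBIC)
cv2.imwrite('pics/s11z.png',A)
E
```

```text
12.8833 [16.8013 -1.5784  3.7909] [-0.2091 -3.0197  0.093 ] 0.3664648622942903
[0.5054 0.0258 0.0816] zaxis [ 0.2242 -0.0271 -0.9742]
yaw y -7.06644755387511 lean 13.05079081406982 other 0.04020288181641884
foot est [0.5216 0.0238 0.0109]
```

View pics/s11z.png

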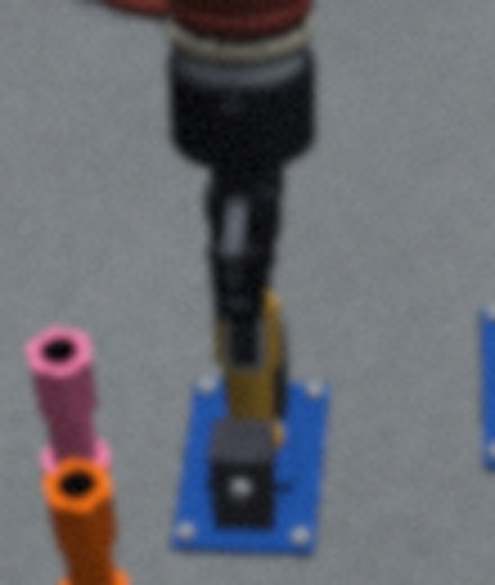

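Emit:
{"fn": "jog_arm", "kwargs": {"increments": [{"slide": [0, -1.5, 0], "rotation": [-0.2, 0, 0]}, {"slide": [0, -1.5, 0], "rotation": [-0.2, 0, 0]}, {"slide": [0, -1, 0], "rotation": [0, 0, 0]}, {"slide": [0, 0, 0], "rotation": [0, 0, 0]}, {"slide": [0, 0, 0], "rotation": [0, 0, 0]}]}}

```text
time: 13.35
tool_pos: [0.5045, 0.026, 0.082]
tool_rot: [0.091, 0.744, 0.657, 0.081]
contact_force: [28.4, -1.8, -3.6]
gripper_width: 0.369
```

```bash
python3 m2.py
```

```text
13.35 [28.3526 -1.7919 -3.5928] [-0.2656 -4.9788  0.1252] 0.368589327399053
[0.5045 0.026  0.082 ] zaxis [ 0.2395 -0.0284 -0.9705]
yaw y -7.0943344609717 lean 13.958212591428227 other 0.08156173109175928
foot est [0.5218 0.0239 0.0116]
```

Emit:
{"fn": "jog_arm", "kwargs": {"increments": [{"slide": [0, 2.1, -0.2], "rotation": [1, 0, 0]}, {"slide": [0, 2.1, -0.2], "rotation": [1, 0, 0]}, {"slide": [0, 2.1, -0.2], "rotation": [1, 0, 0]}, {"slide": [0, 2.1, -0.2], "rotation": [1, 0, 0]}, {"slide": [0, 2.1, -0.2], "rotation": [1, 0, 0]}, {"slide": [0, 2.1, -0.2], "rotation": [1, 0, 0]}, {"slide": [0, 2.1, -0.2], "rotation": [1, 0, 0]}, {"slide": [0, 2.1, -0.2], "rotation": [1, 0, 0]}, {"slide": [0, 2.1, -0.2], "rotation": [1, 0, 0]}, {"slide": [0, 2.1, -0.2], "rotation": [1, 0, 0]}, {"slide": [0, 2.1, -0.2], "rotation": [1, 0, 0]}, {"slide": [0, 2.1, -0.2], "rotation": [1.2, 0, 0]}, {"slide": [0, 0, 0], "rotation": [0, 0, 0]}, {"slide": [0, 0, 0], "rotation": [0, 0, 0]}]}}

```text
time: 14.52
tool_pos: [0.5169, 0.0243, 0.0788]
tool_rot: [-0.001, 0.749, 0.662, -0.001]
contact_force: [-1.3, -0.4, 2.3]
gripper_width: 0.367
```

```bash
python3 m2.py
```

```text
14.5167 [-1.3405 -0.4416  2.347 ] [-0.0787  0.1646  0.0056] 0.36720967076030714
[0.5169 0.0243 0.0788] zaxis [-0.0034  0.0002 -1.    ]
yaw y -7.03473436313917 lean -0.1967787843005143 other -0.014106362516487758
foot est [0.5167 0.0243 0.0063]
```

Emit:
{"fn": "jog_arm", "kwargs": {"increments": [{"slide": [0, 0.6, -1.5], "rotation": [0.2, 0, 0]}, {"slide": [0, 0, -1.5], "rotation": [0, 0, 0]}, {"slide": [0, 0, -1.5], "rotation": [0, 0, 0]}, {"slide": [0, 0, -1.5], "rotation": [0, 0, 0]}, {"slide": [0, 0, -1.5], "rotation": [0, 0, 0]}, {"slide": [0, 0, -1.5], "rotation": [0, 0, 0]}, {"slide": [0, 0, -1.5], "rotation": [0, 0, 0]}, {"slide": [0, 0, 0], "rotation": [0, 0, 0]}]}}

```text
time: 15.18
tool_pos: [0.5187, 0.0241, 0.0905]
tool_rot: [-0.001, 0.749, 0.662, -0.001]
contact_force: [0.3, -0.1, -3.4]
gripper_width: 0.37
```

```bash
python3 m2.py
```

```text
15.1833 [ 0.331  -0.0969 -3.4044] [ 0.0424  0.0408 -0.0265] 0.3701455026938554
[0.5187 0.0241 0.0905] zaxis [-0.0027  0.0004 -1.    ]
yaw y -7.037682127240046 lean -0.15662698362271132 other 0.004009426726396192
foot est [0.5185 0.0242 0.018 ]
```

Emit:
{"fn": "jog_arm", "kwargs": {"increments": [{"slide": [0, 0, -2], "rotation": [0, 0, 0]}, {"slide": [0, 0, -3], "rotation": [0, 0, 0]}, {"slide": [0, 0, -3], "rotation": [0, 0, 0]}, {"slide": [0, 0, -3], "rotation": [0, 0, 0]}, {"slide": [0, 0, -3], "rotation": [0, 0, 0]}, {"slide": [0, 0, -3], "rotation": [0, 0, 0]}, {"slide": [0, 0, -3], "rotation": [0, 0, 0]}, {"slide": [0, 0, -2], "rotation": [0, 0, 0]}]}}

```text
time: 15.85
tool_pos: [0.5187, 0.0241, 0.1126]
tool_rot: [-0.001, 0.749, 0.662, -0.001]
contact_force: [-0.6, -0.2, -3.5]
gripper_width: 0.367
```

Emit:
{"fn": "jog_arm", "kwargs": {"increments": [{"slide": [0, 0, -3], "rotation": [0, 0, 0]}, {"slide": [0, 0, -4], "rotation": [0, 0, 0]}, {"slide": [0, 0, -4], "rotation": [0, 0, 0]}, {"slide": [0, 0, -4], "rotation": [0, 0, 0]}, {"slide": [0, 0, -4], "rotation": [0, 0, 0]}, {"slide": [0, 0, -4], "rotation": [0, 0, 0]}, {"slide": [0, 0, -4], "rotation": [0, 0, 0]}, {"slide": [0, 0, -4], "rotation": [0, 0, 0]}, {"slide": [0, 0, -4], "rotation": [0, 0, 0]}, {"slide": [0, 0, -4], "rotation": [0, 0, 0]}, {"slide": [0, 0, -4], "rotation": [0, 0, 0]}, {"slide": [0, 0, -4], "rotation": [0, 0, 0]}, {"slide": [0, 0, -3], "rotation": [0, 0, 0]}, {"slide": [0, 0, -1], "rotation": [0.15, 0, 0]}, {"slide": [0, 0, 0], "rotation": [0, 0, 0]}, {"slide": [0, 0, 0], "rotation": [0, 0, 0]}, {"slide": [0, 0, 0], "rotation": [0, 0, 0]}]}}

```text
time: 17.27
tool_pos: [0.5185, 0.0241, 0.1627]
tool_rot: [-0.003, 0.749, 0.662, -0.002]
contact_force: [0.6, 0.1, -3.1]
gripper_width: 0.368
```

```bash
python3 m2.py;python3 - <<'E'
from h import *
d=grab('scene','s12.png');a=d['frame'].copy()
cv2.imwrite('pics/s12z.png',cv2.resize(a[70:215,190:310],None,fx=4,fy=4,interpolation=cv2.INTER_CUBIC))
grab('top','t12.png')
E
```

```text
17.2667 [ 0.6055  0.0962 -3.1059] [ 0.032  -0.0084  0.0489] 0.3676668333838062
[0.5185 0.0241 0.1627] zaxis [-0.0067  0.0008 -1.    ]
yaw y -7.03845385769952 lean -0.3850450988784481 other -0.0001782950650968737
foot est [0.518  0.0242 0.0902]
```

View pics/s12z.png

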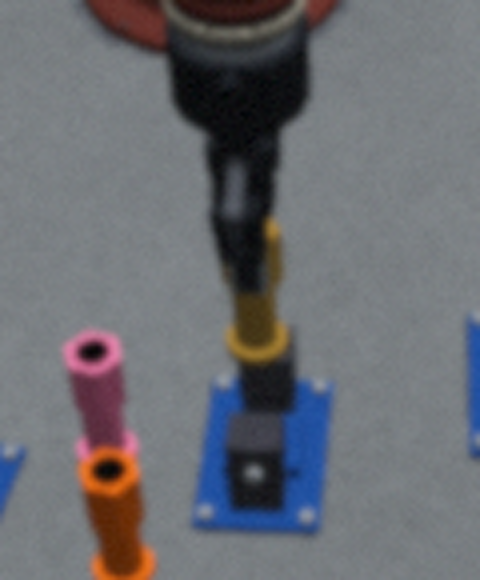

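View pics/t12.png

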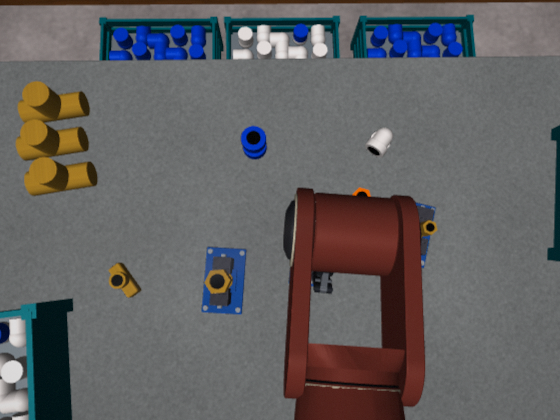

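Emit:
{"fn": "jog_arm", "kwargs": {"increments": [{"slide": [0, -0.5, -0.5], "rotation": [-0.4, 0, 0]}, {"slide": [0, 0, 0], "rotation": [0, 0, 0]}, {"slide": [0, 0, 0], "rotation": [0, 0, 0]}, {"slide": [0, 0, 0], "rotation": [0, 0, 0]}, {"slide": [0, 0, 0], "rotation": [0, 0, 0]}, {"slide": [0, 0, 0], "rotation": [0, 0, 0]}]}}

```text
time: 17.87
tool_pos: [0.5182, 0.0242, 0.1635]
tool_rot: [0.0, 0.749, 0.662, 0.0]
contact_force: [-1.0, 0.0, -3.3]
gripper_width: 0.372
```

```bash
python3 m2.py;python3 - <<'E'
from h import *
d=grab('scene','s13.png');st,p,R=tool()
f=p+R@[0,0,.0725]
for z in(.012,.019): print(z,(proj(d,f+R@[0,0,-z])), [proj(d,f+R@[a,0,-z])[0] for a in(-.019,.019)])
a=d['frame'];cv2.imwrite('pics/s13z.png',cv2.resize(a[130:190,235:275],None,fx=10,fy=10,interpolation=cv2.INTER_CUBIC))
for th in('bushing',): print([(np.round(r['bbox']),round(r['score'],2)) for r in silhouettes(th,'scene')])
print(state()['joint_vel'])
E
```

```text
17.8667 [-1.0126  0.0337 -3.2869] [-0.0154  0.0715 -0.0075] 0.3718161030902035
[0.5182 0.0242 0.1635] zaxis [ 0.0008 -0.0001 -1.    ]
yaw y -7.036252482221955 lean 0.046510815302767634 other -0.002210179179897043
foot est [0.5183 0.0241 0.091 ]
0.012 [254.18235083 155.424464  ] [np.float64(246.4113036242126), np.float64(261.96100031274943)]
0.019 [254.04276074 153.37767009] [np.float64(246.23840081584015), np.float64(261.8547883639742)]
[(array([207., 149., 224., 187.]), 0.87), (array([210., 180., 225., 218.]), 0.87), (array([161., 166., 181., 196.]), 0.77), (array([244., 127., 260., 161.]), 0.72), (array([313., 131., 332., 152.]), 0.62)]
[ 7.80061692e-04  1.40525181e-03 -3.38835333e-04 -9.25458395e-04
 -6.78921421e-04  8.34091503e-05]
```

View pics/s13z.png

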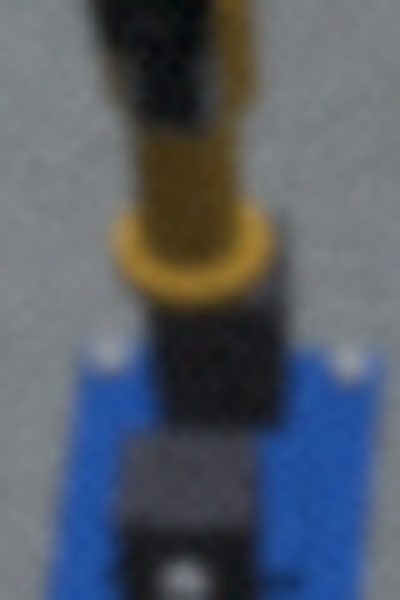

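Run:
```python
from h import *
print(manip.job_done());s=state();print(s['time'],s['tool_pos'],s['gripper_width'],s['contact_force'])
```

```text
the job is handed in; nothing more can be done
None
the job is handed in; nothing more can be done
```

I handed the job in at about 18 s with bushing_32 free and held upright above its own cradle, inside the 54 s limit. No verdict is reported, and the final state could not be read after handing in.

**What was done:** I gripped the middle-size bushing by the two head flats facing along the cradle. I rocked it about 13° towards the +x keeper, then about 14° towards the -x keeper, brought it upright and lifted it out.

**Keepers:** The +x keeper moved about 8 mm in the pictures and stayed there. The -x keeper was hidden, so I judged it from the push: the force rose to 28 N with almost no further movement, which I took as its stop. The collar then came out with only the bushing's weight, about 3.3 N, on the wrist.

**Last checks:**
- The bushing's lean was 0.05°, and the joint speeds were near zero.
- The gripper opening was 0.37, about 31.5 mm, which fits the 32 mm head.
- The bushing's lower end is at about z = 0.091 m, roughly 2.5 cm above the keeper tops at 0.065 to 0.066 m. The collar's place in the scene picture agrees with this.
- No force I read came near a limit. The other bushings and fittings that show in the last pictures look unmoved, though the arm hid part of the top view.

**What disagreed:**
- The bushing's foot slid about 3 mm in its pocket while rocking, so I leaned further than the 0.2 rad in the description.
- During the -x lean the foot rode up about 4 mm, and it settled back when the bushing came upright.
- The first two move calls were refused for their format and moved nothing.

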